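Gauge a bushing on the bench comparator: seat it, then bring the gauge head up to its stop

ROBOT

A 6-joint arm with a two-finger parallel gripper is mounted at the origin on a cart in front of the work surface, level with it; the furniture and walls round the work are solid. World frame = base frame: x ahead of the robot, y to its left, z up, the work surface at z = 0. Lengths are in m, angles in degrees, forces in N, time in s.
With the tool pointing down it reaches from about 0.35 to 0.875 m from the base axis. Payload 4.2 kg.
Tool frame: the origin (TCP) lies on the front face of the gripper's body, between the roots of the fingers; the fingertips stand 70 mm ahead of it and the grasp point (between the pads) lies 51 mm ahead of it; z points along the fingers, y is the line along which they close (so a half turn about z gives the same grasp; the last joint's range is limited). The gripper opens to 87 mm and grips with 3 to 60 N. Pads are 19 mm wide; open, the fingers measure 117 mm over their backs; the gripper's body (75 mm by 190 mm) begins 51 mm behind the grasp point.
Start: joints at [-60.355, 22.042, 0.453, 0, -68.411, -14.817], TCP at [0.16, -0.604, 0.292] pointing down, gripper open.
Joint ranges: [-179.83, 179.83], [-69.29, 118.12], [-61.27, 80.66], [-181.25, 117.63], [-171.15, -9.14], [-177.46, 177.46]. Speed limits (degrees/s): [159.86, 159.86, 180, 180, 180, 180].

INTERFACE

Orientations are given as a 3x3 rotation matrix whose columns are the frame's x, y, z axes.
In Python, from station import r gives the robot as it stands.
- The arm moves only by the shell command python3 -m pendant 'ROWS' [OPENING]. ROWS is JSON, a list of rows, each a list of 2 entries, a list of its own where there are three numbers: the shift along the tool's x, y, z in mm, then the turn, a rotation vector about the tool's x, y, z in rad. A call has 1 to 10 rows; each row is the pose to reach, as a shift and turn from the pose commanded when the call began, along the tool's axes at that moment; what a row does not reach only later rows make up. A row lasts 1/10 s, in which the tool goes at most 50 mm and 8.59 degrees, less where a joint would pass 70% of its speed; a pose out of reach is approached as far as the arm can. A call with a gripper value outside its range is refused whole. OPENING is the opening, from 0 (shut) to 1 (fully open), set as the call begins (- or left out, the last holds). The fingers move at their own pace and stop on an object; the grip force is fixed at half the most. Time passes only in rows, so rows that repeat a pose let the fingers close. It gives the time, the measured TCP pose, the force, the opening and the grip force at its end, in the units of the state.
- r.sense(): the state, without advancing time (a new reading comes with each control period).
- r.capture(name): name is "side" or "top"; returns a dict with "frame" (480x640x3 uint8, red, green, blue), "vertical_fov" (degrees; the focal length in pixels is half the picture's height over the tangent of half this angle, whatever the lens; pixels are square), "cx", "cy" (the principal point, pixels), "distortion" ([k1, k2, p1, p2, k3] as OpenCV has them; the pictures are not rectified), "rvec" (rotation vector, rad) and "tvec" (3), from world to camera coordinates, as OpenCV has them. Camera axes: x right, y down, z forward; pixel columns grow to the right and rows downward; lengths in m; the calibration is good to about 2 mm. A picture is of the moment at which its call begins. There is no depth.
- r.finish_job(): hands the job in; it is judged then, once.
The state is a dict: "time_s": time; "joints": joint angles; "joint_velocities": joint speeds; "effort": joint torques, N m; "tcp_pos": TCP position; "ee_rot": TCP orientation; "wrist_force": force on the tool from outside, world axes, zero at the start; "moment": the same for the moment, N m; "gripper_width": opening from 0.0 (shut) to 1.0 (fully open); "gripper_force": force on a finger pad.
Only numpy, scipy, OpenCV 4.12 (cv2) and the standard library are available. Lean on these libraries where they do the work, as an engineer would, in place of code of your own. Each camera call takes 0.05 s, during which the arm holds its last target. There are 200 camera calls.

TASK

Without picking anything up, push the bushing that stands on the bench comparator's table home into its nest with your fingertips, so that it touches both the anvil and the back stop. Then press down the ribbed brake pad in the middle of the gauge head and, keeping it pressed, push the head along its way until its nose is against the setting stop with the engraved line. Let the pad come up so that the brake holds the head there, and leave the other things on the bench undisturbed.

Things in the scene. Friction and masses are not known exactly. Their poses are not given: they have to be found in the camera images.
- comparator: Bench comparator: fixed grey table 160 x 370 mm, top 14 mm above the bench, yaw up to 0.3 rad. Origin on the bench, under the middle line of the steel slide way (48 mm wide, top 32 mm above the bench). +y runs along the way towards the nest, the direction in which the gauge head is pushed; +x points to the rear, away from the robot. The table reaches x -100..60, y -200..170 mm.
- pad_top (a point): Middle of the top of the black ribbed brake pad (40 mm in x, 48 in y) in the middle of the gauge head; 52 mm above the bench when up; moves with the head. Sprung: 9 N starts it, 11 N at its full 5 mm. Up, it brakes the head against about 17 N; 2 mm or more down, the head slides at 1 to 3 N. Raised ends of the head, 54 mm apart along y, stand 9 mm above the pad and can be pushed against.
- brake_pad (a joint): Travel of the brake pad in m: 0 up (brake on), 0.005 fully pressed.
- gauge_head (a joint): Travel of the gauge head along the way in m, growing towards the setting stop and nest (+y of the comparator). The stop lies 50 to 115 mm further on than the start.
- head_nose (a point): Centre of the round steel nose (12 mm) on the ear at the robot's side of the gauge head, 29 mm above the bench; it meets the setting stop. The pad's middle lies 40 mm behind it (-y of the comparator) and 46 mm to +x. The head also carries the dial indicator (49 mm across, tilted to the robot, top 76 mm above the bench), its middle 66 mm ahead of the pad's middle.
- plunger_tip (a point): Ball tip of the indicator's spring plunger, 118 mm ahead (+y) of the pad's middle when free, 55 mm above the bench; it gauges the bushing from the side opposite the anvil.
- stop_face (a point): Centre of the round face (12 mm) of the setting stop, a fixed steel block 36 x 26 x 26 mm (its top 41 mm above the bench) with a knurled screw and an engraved line, clamped to the robot's side of the way; this point is 29 mm above the bench. It faces -y of the comparator; axes as the comparator's. The head is home when its nose has reached this point.
- plunger (a joint): How far the indicator's plunger is pushed in, m: 0 free, about 0.002 to 0.009 when it gauges a seated bushing with the head at the stop (force 1 to 2 N).
- bushing_mid (a point): Centre, half-way up, of the loose bushing to be gauged: a light grey stepped sleeve, 70 mm across, 74 mm high, 0.2 to 0.4 kg, standing upright on the comparator's table (its top 88 mm above the bench). Two like bushings wait on the bench beside the comparator.
- seat (a point): Where the bushing's centre is when home in the nest; axes as the comparator's. The anvil's round steel face (20 mm) lies 34 mm from here to +y, the back stop's 34 mm to +x, both 40 mm above the bench, on fixed blocks 66 mm high. The nest is open towards -x and -y; the bushing starts 30 to 50 mm off in -x and 6 to 18 mm off in -y.
- waiting_bushing_a: Bystander: waiting bushing, 70 mm across, 74 mm high, standing on the bench to the left of the comparator; origin at its underside.
- waiting_bushing_b: Bystander: second waiting bushing, the same.
- master: Bystander: dark setting master, 56 mm across, 53 mm high, behind the comparator; origin at its underside.
- micrometer: Bystander: outside micrometer 44 x 132 x 16 mm lying behind the comparator.
- plug_gauge: Bystander: plug gauge 112 x 27 x 24 mm lying between the robot and the comparator.
- setting_block: Bystander: steel setting block 12 x 36 x 78 mm standing behind the nest; origin at its underside.
- slip_gauge: Bystander: small slip gauge 20 x 35 x 10 mm to the left of the comparator.
There are look-alikes about, which are no part of the job. Leave any yellow look-alike of the part that bears bushing_mid alone.

How it is judged (in metres and radians):
On the way, in this order (a step that is already met when the one before it is completed fails the run):
1. the bushing stands home in the nest, within 3 mm, while the gauge head is still back (x of bushing_mid in the frame of seat between -0.003 and 0.003 m and y of bushing_mid in the frame of seat between -0.003 and 0.003 m and angle between bushing_mid's own z axis and vertical below 0.06 rad and y of head_nose in the frame of stop_face below -0.02 m), for 0.2 s.
2. the brake pad is pressed, which frees the head (value of joint brake_pad above 0.0015 m), for 0.1 s.
3. the gauge head is against its stop, within 2 mm (y of head_nose in the frame of stop_face above -0.002 m), for 0.2 s.
At the end, for the whole second after the job is handed in: The bushing stands upright in the nest, its centre within 3 mm of the seat along both axes; the head's nose is within 2 mm of the stop's face; the brake pad is up (less than 1 mm pressed); the indicator's plunger is pushed in by the bushing (more than 0.6 mm); all at rest (x of bushing_mid in the frame of seat between -0.003 and 0.003 m and y of bushing_mid in the frame of seat between -0.003 and 0.003 m and angle between bushing_mid's own z axis and vertical below 0.06 rad and y of head_nose in the frame of stop_face above -0.002 m and value of joint brake_pad below 0.001 m and value of joint plunger above 0.0006 m and linear speed of bushing below 0.03 m/s and velocity of joint gauge_head between -0.015 and 0.015 m/s); the robot touches nothing.
It fails at once if the bushing is lifted off the comparator's table (10 mm) (z of bushing_mid in the frame of seat above 0.01 m).
It fails at once if the bushing is tipped (0.35 rad) or knocked off the table (angle between bushing_mid's own z axis and vertical above 0.35 rad or z of bushing_mid in the frame of seat below -0.01 m).
It fails at once if the head is dragged along with its brake on (velocity of joint gauge_head above 0.03 m/s and value of joint brake_pad below 0.0003 m).
It fails at once if a bystander is moved more than 20 mm (distance of any of waiting_bushing_a, plug_gauge, setting_block, slip_gauge from where it was at the start of the episode above 0.02 m).
It also fails if it takes over 64 s, if anything falls off the work surface, if the arm or the gripper's body presses on something with over 40 N, if the wrist force passes 120 N, or if a joint passes its speed limit or range.

## Working session

There is one attempt and no reset: what is moved stays moved. The work goes in short steps, Python scripts to look and compute and a shell command to move; the robot and the scene stay as the last step left them, time stands still between calls to the robot, and variables do not carry over. Pictures are saved under pics/ and viewed, at most 10 in all, crops included, and the job is handed in when it is done.

```bash
mkdir -p pics; ls; cat > h.py <<'E'
import numpy as np, cv2
from station import r
def cap(n):
    c=r.capture(n); f=240/np.tan(np.radians(c["vertical_fov"])/2)
    c["K"]=np.array([[f,0,c["cx"]],[0,f,c["cy"]],[0,0,1.]]); c["D"]=np.array(c["distortion"],float)
    c["R"]=cv2.Rodrigues(np.array(c["rvec"],float))[0]; c["t"]=np.array(c["tvec"],float).ravel(); return c
def ray(c,uv):
    p=cv2.undistortPoints(np.array([[uv]],float),c["K"],c["D"])[0,0]
    return -c["R"].T@c["t"], c["R"].T@np.array([p[0],p[1],1.])
def onz(c,uv,z):
    o,d=ray(c,uv); return o+d*(z-o[2])/d[2]
def tri(c1,u1,c2,u2):
    o,d=ray(c1,u1);p,e=ray(c2,u2)
    s=np.linalg.lstsq(np.c_[d,-e],p-o,rcond=None)[0]; a=o+d*s[0];b=p+e*s[1]
    return (a+b)/2,np.linalg.norm(a-b)
def px(c,P): return cv2.projectPoints(np.array(P,float).reshape(-1,3),c["R"],c["t"],c["K"],c["D"])[0][:,0]
def save(c,n): cv2.imwrite("pics/"+n,c["frame"][:,:,::-1])
E
python3 - <<'E'
from h import *
for n in("side","top"):
    c=cap(n); save(c,n+"0.png"); o,_=ray(c,(320,240)); print(n,o,c["K"][0,0])
s=r.sense(); print(s["time_s"],s["tcp_pos"],s["ee_rot"],s["wrist_force"])
E
```

```text
pics
side [ 0.74049426 -0.78572587  1.31664178] 612.030645765103
top [0.4916744  0.1840958  1.64646315] 618.2937808849831
0.1 [ 0.15986765 -0.60380193  0.29129088] [[-9.66734114e-01 -2.55782692e-01 -6.05871840e-04]
 [-2.55783383e-01  9.66732391e-01  1.82888275e-03]
 [ 1.17919380e-04  1.92301529e-03 -9.99998144e-01]] [-0.6096688  -0.200397    0.56319106]
```

View pics/side0.png

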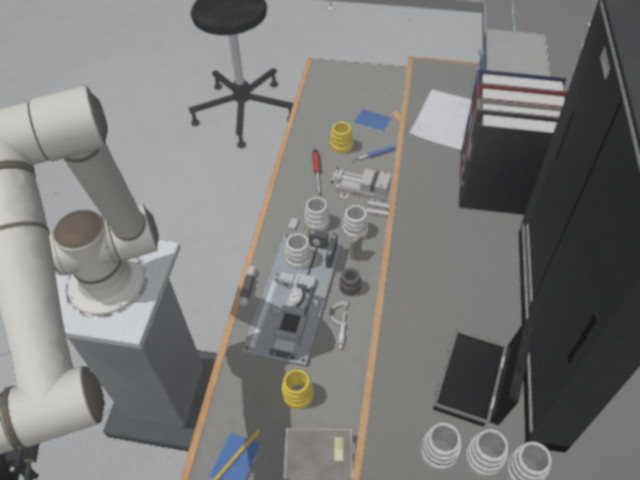

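View pics/top0.png

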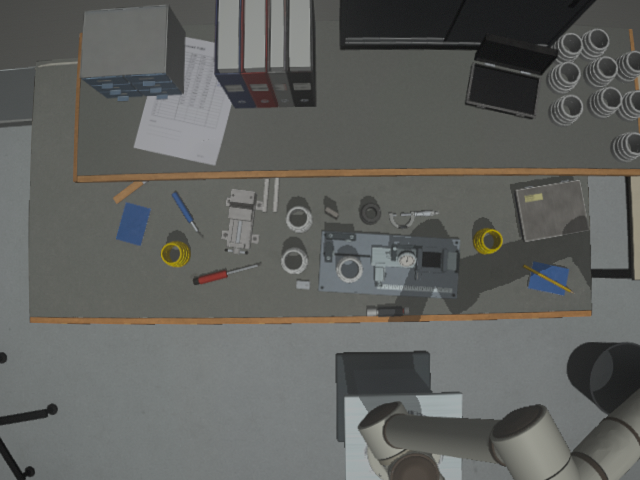

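The top view shows the comparator at about (390,265). The grey bushing stands on its table at (349,268) and the pad is at (431,260). The like bushings at (295,260) and (300,217) are on the bench, and the yellow ones at (175,253) and (487,240) are look-alikes. The one I want is the grey bushing on the table; I'll confirm that in enlarged crops.

```bash
python3 - <<'E'
import cv2
a=cv2.imread("pics/top0.png")[220:315,310:470]; cv2.imwrite("pics/topc.png",cv2.resize(a,None,fx=5,fy=5,interpolation=cv2.INTER_CUBIC))
a=cv2.imread("pics/side0.png")[222:367,232:352]; cv2.imwrite("pics/sidec.png",cv2.resize(a,None,fx=4,fy=4,interpolation=cv2.INTER_CUBIC))
E
```

```text
(no output)
```

View pics/topc.png

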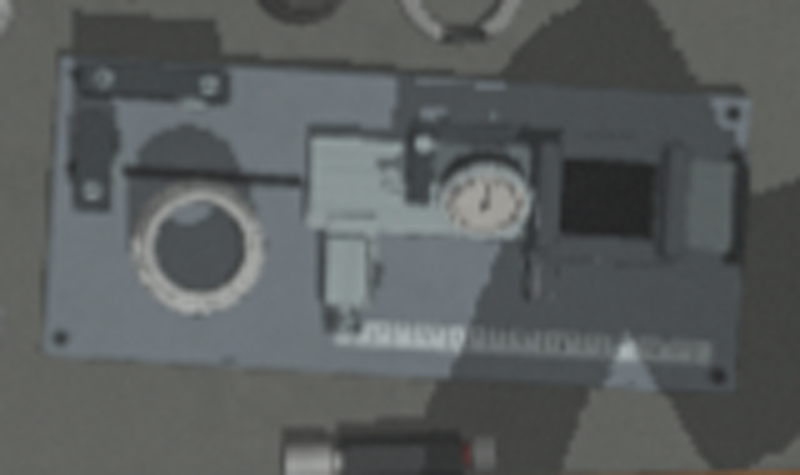

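View pics/sidec.png

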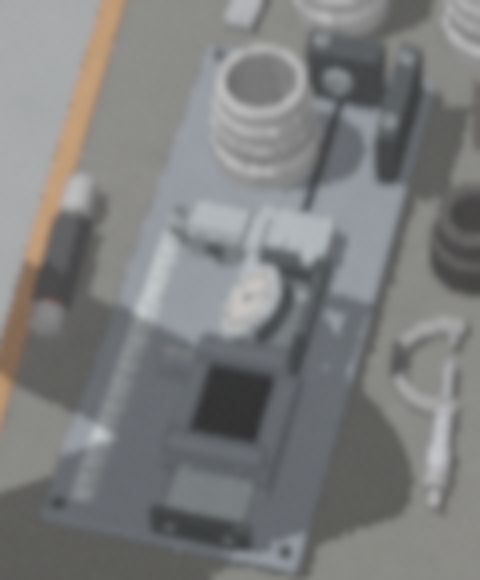

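The crops show the grey bushing on the table at top crop (200,247), with the anvil and back stop blocks at (92,150) and (150,85). The setting stop is at (345,270), the dial at (485,200) and the pad at (608,198). The table corners are clear in both views. Next I measure these points.

```bash
cat > m.py <<'E'
from h import *
T=lambda u,v:(310+(u+.5)/5-.5,220+(v+.5)/5-.5)
S=lambda u,v:(232+(u+.5)/4-.5,222+(v+.5)/4-.5)
E
python3 - <<'E'
from m import *
t=cap("top"); s=cap("side")
model=np.array([[60,170],[60,-200],[-100,-200],[-100,170]])/1000.
tc=[T(62,53),T(750,93),T(736,388),T(42,354)]; sc=[S(430,90),S(303,573),S(43,517),S(205,45)]
for n,c,pp in(("top",t,tc),("side",s,sc)):
    W=np.array([onz(c,p,.014)[:2] for p in pp])
    a=W-W.mean(0); b=model-model.mean(0)
    yaw=np.arctan2((b[:,0]*a[:,1]-b[:,1]*a[:,0]).sum(),(a*b).sum()); R=np.array([[np.cos(yaw),-np.sin(yaw)],[np.sin(yaw),np.cos(yaw)]])
    o=W.mean(0)-R@model.mean(0); print(n,"yaw",yaw,"o",o,"res mm",(1000*(W-(model@R.T+o))).round(1).tolist())
    np.save(n+"f.npy",[*o,yaw])
for a,b in zip(tc,sc): print(tri(t,a,s,b))
f=(np.load("topf.npy")+np.load("sidef.npy"))/2; R=np.array([[np.cos(f[2]),-np.sin(f[2])],[np.sin(f[2]),np.cos(f[2])]])
print(f)
def bl(c,box,lo):
    x0,y0,x1,y1=box; g=c["frame"][y0:y1,x0:x1].astype(int); 
    return g
for name,a,b,z in[("bush rim",T(198,247),S(264,76),.088),("pad",T(608,198),S(233,401),.052),("dial",T(486,200),S(250,298),.07),
  ("anvil top screw",T(92,188),None,.066),("anvil front edge",T(95,208),None,.066),("anvil -y edge L",T(113,140),None,.066),("anvil +y",T(72,190),None,.066),("bstop -x edge",T(150,100),None,.066),("stop -y edge",T(369,268),None,.041),("stop corner",T(325,268),None,.041),("way end",T(308,178),None,.032),("groove",T(125,172),None,.014)]:
    P=onz(t,a,z); l=R.T@(P[:2]-f[:2]); print(name,P.round(4),"loc",(1000*l).round(1))
    if b is not None:
        X,e=tri(t,a,s,b); l=R.T@(X[:2]-f[:2]); print("   tri",X.round(4),"err",e.round(4),"loc",(1000*l).round(1))
E
```

```text
top yaw -0.07073662866342231 o [0.52267735 0.04578219] res mm [[-0.6, -1.7], [-1.2, 1.1], [1.6, 0.6], [0.2, -0.1]]
side yaw -0.06215483460095333 o [0.51990612 0.04730241] res mm [[-1.9, -5.0], [0.9, 1.1], [1.1, 3.2], [-0.1, 0.7]]
(array([0.59118159, 0.2087643 , 0.01433699]), np.float64(0.005638429485045845))
(array([ 0.5678234 , -0.15617164,  0.01625564]), np.float64(0.001446996062607111))
(array([ 0.41029857, -0.14515683,  0.01866818]), np.float64(0.0006452743860004045))
(array([0.43332828, 0.22173878, 0.0173948 ]), np.float64(0.003945159693145666))
[ 0.52129173  0.0465423  -0.06644573]
bush rim [0.4904 0.1412 0.088 ] loc [-37.2  92.4]
   tri [0.4913 0.1416 0.0951] err 0.0019 loc [-36.3  92.9]
pad [ 0.5121 -0.0729  0.052 ] loc [  -1.2 -119.8]
   tri [ 0.5124 -0.072   0.0569] err 0.0007 loc [  -1.  -118.9]
dial [ 0.5119 -0.007   0.07  ] loc [ -5.8 -54.1]
   tri [ 0.5115 -0.0072  0.0697] err 0.0009 loc [ -6.2 -54.3]
anvil top screw [0.5213 0.1943 0.066 ] loc [ -9.8 147.4]
anvil front edge [0.5111 0.1929 0.066 ] loc [-19.9 145.4]
anvil -y edge L [0.5457 0.1832 0.066 ] loc [ 15.3 138. ]
anvil +y [0.5205 0.2045 0.066 ] loc [-11.3 157.6]
bstop -x edge [0.5659 0.1639 0.066 ] loc [ 36.7 120.1]
stop -y edge [0.478  0.0512 0.041 ] loc [-43.5   1.8]
stop corner [0.4783 0.0741 0.041 ] loc [-44.7  24.6]
way end [0.5254 0.0816 0.032 ] loc [ 1.8 35.2]
groove [0.5305 0.1771 0.014 ] loc [  0.5 130.9]
```

The fit is consistent: yaw is -0.066, the bushing is at local (-37,92), the seat is near (1,104) and the pad is at (-1,-119). Next I work out the tool shifts.

```bash
cat > g.py <<'E'
import sys
from h import *
f=np.array([.5213,.0465,-.0665]); c,s=np.cos(f[2]),np.sin(f[2]); R2=np.array([[c,-s],[s,c]])
def go(x,y,ztip,world=False):
    S=r.sense(); p=np.array(S["tcp_pos"]); Q=np.array(S["ee_rot"])
    xy=np.array([x,y])/1000. if world else f[:2]+R2@(np.array([x,y])/1000.)
    d=np.r_[xy,(ztip+70)/1000.]-p
    Rt=np.c_[np.r_[-R2[:,0],0],np.r_[R2[:,1],0],[0,0,-1.]]
    print("shift",(Q.T@d*1000).round(1),"turn",cv2.Rodrigues(Q.T@Rt)[0].ravel().round(4),"local now",(R2.T@(p[:2]-f[:2])*1000).round(1),"tip",round(p[2]*1000-70,1),"F",np.round(S["wrist_force"],1))
if __name__=="__main__": go(*map(float,sys.argv[1:4]),len(sys.argv)>4)
E
python3 g.py 400 -250 180 w; python3 g.py -101 92 140
```

```text
shift [-322.7  280.7   41.9] turn [ 0.0014 -0.0004  0.3252] local now [-317.4 -673. ] tip 221.5 F [0.2 0.7 0.6]
shift [-449.5  655.7   82.4] turn [ 0.0014 -0.0004  0.3252] local now [-317.4 -673. ] tip 221.5 F [0.2 0.7 0.6]
```

```bash
python3 -m pendant '[[[-40,30,5],[0,0,0.04]],[[-75,65,10],[0,0,0.08]],[[-110,95,15],[0,0,0.12]],[[-145,128,20],[0,0,0.16]],[[-180,160,25],[0,0,0.2]],[[-215,190,30],[0,0,0.24]],[[-250,220,35],[0,0,0.28]],[[-285,250,40],[0,0,0.325]],[[-323,281,42],[0.001,0,0.325]],[[-323,281,42],[0.001,0,0.325]]]' 0; python3 g.py -101 92 140
```

```text
time_s: 1.2
tcp_pos: [0.4029, -0.2463, 0.2502]
ee_rot: [[-0.998, 0.059, 0.001], [0.059, 0.998, -0.001], [-0.001, -0.001, -1.0]]
wrist_force: [-0.8, -0.1, -0.0]
gripper_width: 0.171
gripper_force: 0.0
shift [ -0.5 392.   39.9] turn [-0.0008  0.0011  0.0075] local now [ -98.6 -300. ] tip 180.2 F [-0.8 -0.1 -0. ]
```

```bash
python3 -m pendant '[[[0,45,5],[0,0,0.007]],[[0,90,10],[0,0,0.007]],[[0,135,15],[0,0,0.007]],[[0,180,20],[0,0,0.007]],[[0,225,25],[0,0,0.007]],[[0,270,30],[0,0,0.007]],[[0,315,35],[0,0,0.007]],[[0,360,40],[0,0,0.007]],[[0,392,40],[0,0,0.007]],[[0,392,40],[0,0,0.007]]]' 0; python3 g.py -101 92 28
```

```text
time_s: 2.2
tcp_pos: [0.4271, 0.1441, 0.2099]
ee_rot: [[-0.998, 0.069, 0.001], [0.069, 0.998, -0.0], [-0.001, -0.0, -1.0]]
wrist_force: [0.9, 0.2, 0.2]
gripper_width: 0.005
gripper_force: 0.0
shift [  0.6   0.9 111.9] turn [-0.0004  0.0013 -0.0026] local now [-100.5   91.2] tip 139.9 F [0.9 0.2 0.2]
```

```bash
python3 -m pendant '[[[0,1,30],[0,0,0]],[[0,1,60],[0,0,0]],[[0,1,85],[0,0,0]],[[0,1,105],[0,0,0]],[[0,1,112],[0,0,0]],[[0,1,112],[0,0,0]],[[0,1,112],[0,0,0]]]' 0; python3 g.py -43 92 28; python3 - <<'E'
from h import *
a=[]
for n in("side","top"):
    c=cap(n)["frame"]; c=c[200:330,230:350] if n=="side" else c[215:330,300:420]
    a.append(cv2.resize(c,(400,400*c.shape[0]//120),interpolation=cv2.INTER_CUBIC))
h=min(x.shape[0] for x in a); cv2.imwrite("pics/p1.png",np.hstack([x[:h] for x in a])[:,:,::-1])
E
```

```text
time_s: 2.9
tcp_pos: [0.4269, 0.1421, 0.0986]
ee_rot: [[-0.997, 0.073, 0.001], [0.073, 0.997, -0.0], [-0.001, -0.0, -1.0]]
wrist_force: [1.2, 0.5, -1.2]
gripper_width: 0.008
gripper_force: 0.0
shift [-57.5   3.3   0.7] turn [-0.0002  0.0013 -0.007 ] local now [-100.6   89.1] tip 28.6 F [ 1.2  0.5 -1.2]
```

View pics/p1.png

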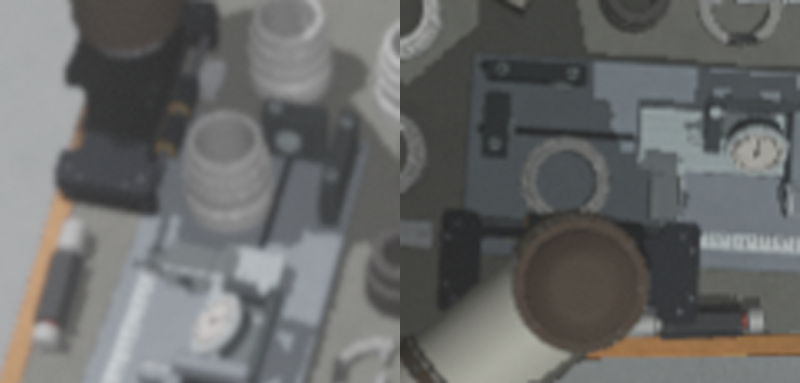

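The gripper stands in front of the bushing (left panel 225,170) and clear of everything. Now I push towards the back stop.

```bash
python3 -m pendant '[[[-8,3,0],[0,0,-0.007]],[[-16,3,0],[0,0,-0.007]],[[-21,3,0],[0,0,-0.007]],[[-26,3,0],[0,0,-0.007]],[[-31,3,0],[0,0,-0.007]],[[-36,3,0],[0,0,-0.007]],[[-41,3,0],[0,0,-0.007]],[[-45,3,0],[0,0,-0.007]],[[-48,3,0],[0,0,-0.007]],[[-50,3,0],[0,0,-0.007]]]' 0; python3 g.py -43 92 28
python3 -m pendant '[[[-1,0,0],[0,0,0]],[[-2,0,0],[0,0,0]],[[-2,0,0],[0,0,0]]]';python3 g.py -43 92 28
python3 -m pendant '[[[-1,0,0],[0,0,0]],[[-2,0,0],[0,0,0]],[[-2,0,0],[0,0,0]]]';python3 g.py -43 92 28
```

```text
time_s: 4.0
tcp_pos: [0.4766, 0.1414, 0.0978]
ee_rot: [[-0.998, 0.066, -0.0], [0.066, 0.998, -0.001], [-0.0, -0.001, -1.0]]
wrist_force: [-1.7, -0.8, 0.1]
gripper_width: 0.004
gripper_force: 0.8
shift [-7.9  0.3 -0.2] turn [-0.0011  0.      0.0001] local now [-50.9  91.7] tip 27.8 F [-1.7 -0.8  0.1]
time_s: 4.3
tcp_pos: [0.4785, 0.1413, 0.0978]
ee_rot: [[-0.998, 0.066, 0.0], [0.066, 0.998, -0.001], [-0.0, -0.001, -1.0]]
wrist_force: [-1.6, 0.7, -0.1]
gripper_width: 0.005
gripper_force: 0.3
shift [-6.   0.2 -0.2] turn [-0.0009  0.0003  0.0003] local now [-49.   91.8] tip 27.8 F [-1.6  0.7 -0.1]
time_s: 4.6
tcp_pos: [0.4806, 0.1413, 0.0979]
ee_rot: [[-0.998, 0.066, 0.0], [0.066, 0.998, -0.001], [-0.0, -0.001, -1.0]]
wrist_force: [-0.5, -0.5, -0.0]
gripper_width: 0.002
gripper_force: 0.3
shift [-4.   0.1 -0.1] turn [-0.0009  0.0004  0.0004] local now [-47.   91.9] tip 27.9 F [-0.5 -0.5 -0. ]
```

```bash
for i in 1; do python3 -m pendant '[[[-1,0,0],[0,0,0]],[[-2,0,0],[0,0,0]],[[-2,0,0],[0,0,0]]]'; python3 g.py -43 92 28; done
python3 -m pendant '[[[-1,0,0],[0,0,0]],[[-1,0,0],[0,0,0]]]'; python3 -m pendant '[[[-1,0,0],[0,0,0]],[[-1,0,0],[0,0,0]]]';python3 g.py -43 92 28
```

```text
time_s: 4.9
tcp_pos: [0.4826, 0.1411, 0.0979]
ee_rot: [[-0.998, 0.066, 0.0], [0.066, 0.998, -0.001], [-0.0, -0.001, -1.0]]
wrist_force: [0.4, -0.7, -0.2]
gripper_width: 0.008
gripper_force: 0.3
shift [-1.9  0.2 -0.1] turn [-0.0009  0.0004  0.0003] local now [-44.9  91.8] tip 27.9 F [ 0.4 -0.7 -0.2]
time_s: 5.1
tcp_pos: [0.4831, 0.1409, 0.0978]
ee_rot: [[-0.998, 0.066, -0.001], [0.066, 0.998, -0.001], [0.001, -0.001, -1.0]]
wrist_force: [-2.0, 1.2, 0.8]
gripper_width: 0.005
gripper_force: 1.2
time_s: 5.3
tcp_pos: [0.4834, 0.1407, 0.0977]
ee_rot: [[-0.998, 0.066, -0.002], [0.066, 0.998, -0.002], [0.002, -0.002, -1.0]]
wrist_force: [-4.7, 1.3, 3.1]
gripper_width: 0.009
gripper_force: 2.7
shift [-1.1  0.5 -0.3] turn [-0.0019 -0.0021  0.    ] local now [-44.1  91.5] tip 27.7 F [-4.7  1.3  3.1]
```

```bash
python3 -m pendant '[[[-1,0,0],[0,0,0]],[[-1,0,0],[0,0,0]]]'; python3 -m pendant '[[[5,0,0],[0,0,0]],[[20,0,0],[0,0,0]],[[40,0,-5],[0,0,0]],[[45,0,-40],[0,0,0]],[[45,0,-82],[0,0,0]],[[45,0,-82],[0,0,0]]]'; python3 g.py 0 33 110; python3 g.py 0 33 37
python3 - <<'E'
from h import *
a=[]
for n in("side","top"):
    c=cap(n)["frame"]; c=c[200:330,230:350] if n=="side" else c[215:330,300:420]
    a.append(cv2.resize(c,(400,400*c.shape[0]//120),interpolation=cv2.INTER_CUBIC))
h=min(x.shape[0] for x in a); cv2.imwrite("pics/p2.png",np.hstack([x[:h] for x in a])[:,:,::-1])
E
```

```text
time_s: 5.5
tcp_pos: [0.4836, 0.1406, 0.0977]
ee_rot: [[-0.998, 0.067, -0.004], [0.067, 0.998, -0.002], [0.004, -0.002, -1.0]]
wrist_force: [-7.3, 2.9, 4.1]
gripper_width: 0.006
gripper_force: 4.0
time_s: 6.1
tcp_pos: [0.4438, 0.1461, 0.1855]
ee_rot: [[-0.998, 0.064, 0.013], [0.064, 0.998, 0.006], [-0.012, 0.007, -1.0]]
wrist_force: [0.1, -0.3, 0.8]
gripper_width: 0.012
gripper_force: 0.0
shift [-83.7 -61.4   6.1] turn [0.0071 0.0124 0.0025] local now [-84.   94.2] tip 115.5 F [ 0.1 -0.3  0.8]
shift [-82.8 -62.   79.1] turn [0.0071 0.0124 0.0025] local now [-84.   94.2] tip 115.5 F [ 0.1 -0.3  0.8]
```

View pics/p2.png

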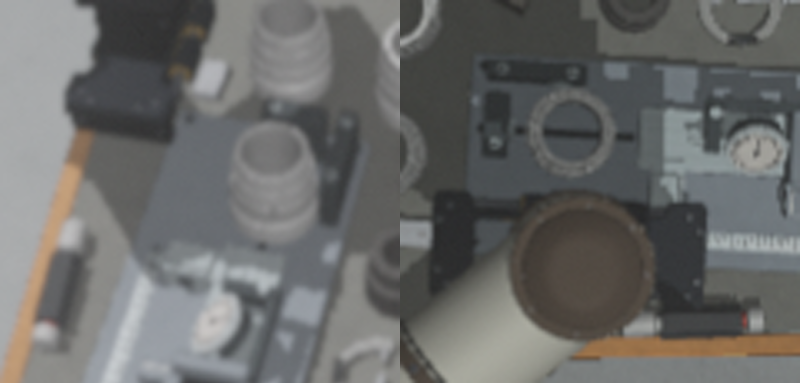

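The bushing now stands against the back stop, with its rim at right panel (571,131) over the groove. Next I go round to its -y side.

```bash
python3 -m pendant '[[[-30,-35,3],[0,0,0]],[[-65,-62,5],[0,0,0]],[[-83,-62,6],[0,0,0]],[[-83,-62,6],[0,0,0]],[[-83,-62,6],[0,0,0]]]'; python3 g.py 0 33 37
```

```text
time_s: 6.7
tcp_pos: [0.5186, 0.0761, 0.1724]
ee_rot: [[-0.998, 0.067, -0.003], [0.067, 0.998, -0.002], [0.003, -0.002, -1.0]]
wrist_force: [-0.2, -0.2, 1.0]
gripper_width: 0.004
gripper_force: 0.0
shift [-4.9  3.8 65.3] turn [-0.0022 -0.0027 -0.0008] local now [-4.7 29.3] tip 102.4 F [-0.2 -0.2  1. ]
```

```bash
python3 -m pendant '[[[-5,3,20],[0,-0.002,0]],[[-5,3,45],[0,-0.002,0]],[[-5,3,55],[0,-0.002,0]],[[-5,3,55],[0,-0.002,0]]]'; python3 g.py 0 33 37
```

```text
time_s: 7.1
tcp_pos: [0.5227, 0.0791, 0.1174]
ee_rot: [[-0.998, 0.065, -0.002], [0.065, 0.998, -0.003], [0.002, -0.003, -1.0]]
wrist_force: [0.4, 1.0, 0.5]
gripper_width: 0.007
gripper_force: 0.0
shift [-0.7  0.4 10.4] turn [-0.003  -0.0018  0.0011] local now [-0.7 32.6] tip 47.4 F [0.4 1.  0.5]
```

```bash
python3 -m pendant '[[[0,0,5],[0,0,0]],[[0,0,9],[0,0,0]],[[0,0,9],[0,0,0]],[[0,4,9],[0,0,0]],[[0,8,9],[0,0,0]],[[0,11,9],[0,0,0]],[[0,14,9],[0,0,0]],[[0,16,9],[0,0,0]],[[0,16,9],[0,0,0]]]'; python3 g.py 0 54 38;  python3 -m pendant '[[[0,1,0],[0,0,0]],[[0,2,0],[0,0,0]],[[0,2,0],[0,0,0]]]'; python3 g.py 0 54 38; 
```

```text
time_s: 8.0
tcp_pos: [0.5253, 0.0952, 0.1099]
ee_rot: [[-0.998, 0.066, 0.002], [0.066, 0.998, -0.001], [-0.002, -0.001, -1.0]]
wrist_force: [-1.0, -1.3, 1.1]
gripper_width: 0.002
gripper_force: 0.5
shift [0.7 5.2 1.9] turn [-0.0013  0.0017  0.0005] local now [ 0.7 48.8] tip 39.9 F [-1.  -1.3  1.1]
time_s: 8.3
tcp_pos: [0.5253, 0.0969, 0.1099]
ee_rot: [[-0.998, 0.066, 0.001], [0.066, 0.998, -0.002], [-0.001, -0.001, -1.0]]
wrist_force: [-1.3, -3.0, 1.6]
gripper_width: 0.006
gripper_force: 1.5
shift [0.7 3.5 1.9] turn [-0.0014  0.0015  0.0001] local now [ 0.7 50.5] tip 39.9 F [-1.3 -3.   1.6]
```

```bash
for i in 1; do python3 -m pendant '[[[0,1,0],[0,0,0]],[[0,2,0],[0,0,0]],[[0,2,0],[0,0,0]]]'; python3 g.py 0 54 38;  python3 -m pendant '[[[0,1,0],[0,0,0]],[[0,1,0],[0,0,0]]]'; python3 g.py 0 54 38; python3 -m pendant '[[[0,1,0],[0,0,0]],[[0,1,0],[0,0,0]]]'; python3 g.py 0 54 38; done
```

```text
time_s: 8.6
tcp_pos: [0.5257, 0.0992, 0.1098]
ee_rot: [[-0.998, 0.066, 0.002], [0.066, 0.998, -0.001], [-0.002, -0.001, -1.0]]
wrist_force: [-1.0, -1.3, 2.4]
gripper_width: 0.003
gripper_force: 1.2
shift [0.8 1.1 1.8] turn [-0.001   0.002   0.0003] local now [ 0.8 52.9] tip 39.8 F [-1.  -1.3  2.4]
time_s: 8.8
tcp_pos: [0.5257, 0.1002, 0.1098]
ee_rot: [[-0.998, 0.066, 0.002], [0.066, 0.998, -0.001], [-0.002, -0.001, -1.0]]
wrist_force: [-1.3, -2.0, 1.5]
gripper_width: 0.005
gripper_force: 1.1
shift [0.8 0.1 1.8] turn [-0.001   0.0019  0.0003] local now [ 0.8 53.9] tip 39.8 F [-1.3 -2.   1.5]
time_s: 9.0
tcp_pos: [0.5258, 0.1012, 0.1098]
ee_rot: [[-0.998, 0.066, 0.002], [0.066, 0.998, -0.001], [-0.002, -0.001, -1.0]]
wrist_force: [-1.0, -2.1, 1.1]
gripper_width: 0.0
gripper_force: 1.1
shift [ 0.8 -0.9  1.8] turn [-0.0011  0.002   0.0003] local now [ 0.8 54.9] tip 39.8 F [-1.  -2.1  1.1]
```

```bash
python3 -m pendant '[[[0,1,0],[0,0,0]],[[0,1,0],[0,0,0]]]' | grep -E 'tcp|force'; python3 -m pendant '[[[0,1,0],[0,0,0]],[[0,1,0],[0,0,0]]]'| grep -E 'tcp|force'; python3 -m pendant '[[[0,1,0],[0,0,0]],[[0,1,0],[0,0,0]]]'| grep -E 'tcp|force'; python3 g.py 0 54 38
```

```text
tcp_pos: [0.5258, 0.1022, 0.1098]
wrist_force: [-0.5, -1.8, 1.5]
gripper_force: 1.1
tcp_pos: [0.5259, 0.1032, 0.1098]
wrist_force: [-1.0, -2.5, 1.3]
gripper_force: 1.1
tcp_pos: [0.526, 0.1042, 0.1098]
wrist_force: [-1.8, -1.1, 0.0]
gripper_force: 1.0
shift [ 0.9 -3.9  1.8] turn [-0.001   0.002   0.0003] local now [ 0.8 57.9] tip 39.8 F [-1.8 -1.1  0. ]
```

```bash
for i in 1; do python3 -m pendant '[[[0,1,0],[0,0,0]],[[0,2,0],[0,0,0]],[[0,2,0],[0,0,0]]]' | grep -E 'tcp|force'; python3 -m pendant '[[[0,1,0],[0,0,0]],[[0,1,0],[0,0,0]]]'| grep -E 'tcp|force'; python3 -m pendant '[[[0,1,0],[0,0,0]],[[0,1,0],[0,0,0]]]'| grep -E 'tcp|force'; done; python3 g.py 0 54 38
```

```text
tcp_pos: [0.526, 0.1053, 0.1099]
wrist_force: [-0.2, -5.8, 1.2]
gripper_force: 2.9
tcp_pos: [0.5258, 0.1055, 0.1099]
wrist_force: [-0.2, -9.2, 0.6]
gripper_force: 4.5
tcp_pos: [0.5256, 0.1056, 0.1099]
wrist_force: [-0.5, -12.3, 2.6]
gripper_force: 6.1
shift [ 0.3 -5.3  1.9] turn [-0.0053 -0.0008 -0.    ] local now [ 0.3 59.3] tip 39.9 F [ -0.5 -12.3   2.6]
```

The bushing is on the anvil, with 12 N felt. I back off, lift and go over the pad, then look.

```bash
python3 -m pendant '[[[0,-5,0],[0,0,0]],[[0,-12,0],[0,0,0]],[[0,-22,0],[0,0,0]],[[0,-25,-20],[0,0,0]],[[0,-26,-55],[0,0,0]],[[0,-40,-75],[0,0,0]],[[0,-85,-75],[0,0,0]],[[0,-130,-75],[0,0,0]],[[0,-170,-75],[0,0,0]],[[0,-170,-75],[0,0,0]]]' >/dev/null; python3 g.py -1 -111 70
python3 - <<'E'
from h import *
a=[]
for n in("side","top"):
    c=cap(n); save(c,n+"3.png"); c=c["frame"]; c=c[220:350,230:350] if n=="side" else c[215:330,320:440]
    a.append(cv2.resize(c,(400,400*c.shape[0]//120),interpolation=cv2.INTER_CUBIC))
h=min(x.shape[0] for x in a); cv2.imwrite("pics/p3.png",np.hstack([x[:h] for x in a])[:,:,::-1])
E
```

```text
shift [ 1.5  0.7 45.2] turn [-0.0008  0.0026 -0.0049] local now [   0.4 -111.7] tip 115.2 F [-0.2  0.1  0.7]
```

View pics/p3.png

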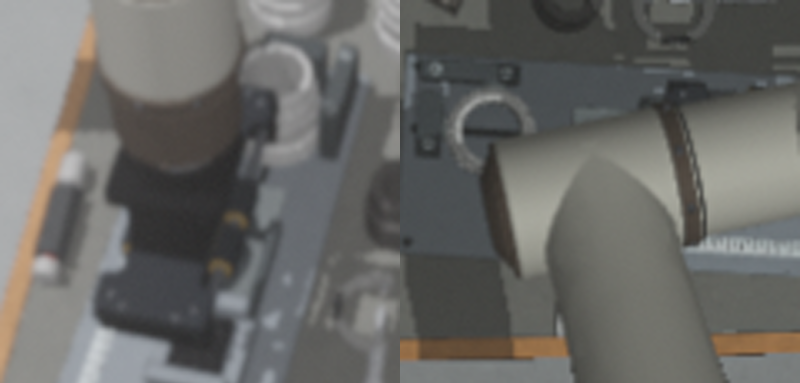

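The bushing stands at right panel (492,130), close to both blocks, and the arm covers part of it. I fit its rim circle to get numbers.

```bash
python3 - <<'E'
from m import *
from scipy.optimize import least_squares
c=cap("top")
f=np.array([.5213,.0465,-.0665]); k,s=np.cos(f[2]),np.sin(f[2]); R2=np.array([[k,-s],[s,k]])
def rim(img,box):
    x0,y0,x1,y1=box; g=cv2.cvtColor(img,cv2.COLOR_RGB2GRAY)[y0:y1,x0:x1]
    th,m=cv2.threshold(g,0,255,cv2.THRESH_OTSU); v,u=np.nonzero(m); return np.c_[u+x0,v+y0],th
for nm,img,box in(("start",cv2.imread("pics/top0.png")[:,:,::-1].copy(),(334,252,366,286)),("now",c["frame"],(332,238,347,270))):
    p,th=rim(img,box); W=np.array([onz(c,q,.088)[:2] for q in p.astype(float)])
    q=least_squares(lambda a:np.hypot(*(W-a[:2]).T)-a[2],[*W.mean(0),.03],loss="soft_l1",f_scale=.002)
    print(nm,len(p),th,"r",q.x[2].round(4),"loc",(1000*R2.T@(q.x[:2]-f[:2])).round(1),"rms",np.sqrt(np.mean(q.fun**2)).round(4))
E
```

```text
start 637 102.0 r 0.0332 loc [-42.2  89.8] rms 0.0085
now 123 93.0 r 0.0269 loc [  0.8 101.1] rms 0.0049
```

The fit is consistent with home but coarse. I'll touch the bushing again from the front, which seats it on the back stop for certain.

```bash
python3 -m pendant '[[[30,35,0],[0,0,0]],[[60,80,0],[0,0,0]],[[81,125,0],[0,0,0]],[[81,170,0],[0,0,0]],[[81,215,0],[0,0,-0.004]],[[81,215,0],[0,0,-0.004]],[[81,215,40],[0,0,-0.004]],[[81,215,75],[0,0,-0.004]],[[81,215,82],[0,0,-0.004]],[[81,215,82],[0,0,-0.004]]]' >/dev/null; python3 g.py -48 103 29
python3 - <<'E'
from h import *
c=cap("top"); save(c,"top4.png"); c=c["frame"][225:285,315:395]
cv2.imwrite("pics/p4.png",cv2.resize(c,None,fx=10,fy=10,interpolation=cv2.INTER_CUBIC)[:,:,::-1])
E
```

```text
shift [-32.5  -4.    3. ] turn [-0.003   0.0002  0.0055] local now [-80.5 106.9] tip 32.0 F [0.2 0.3 0.4]
```

View pics/p4.png

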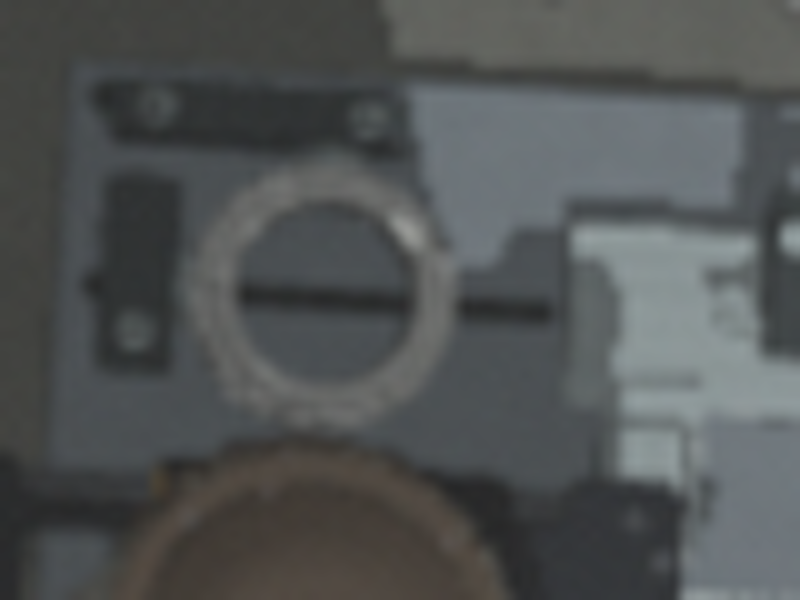

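The rim is at (328,295), with an equal small gap to the anvil block (180) and the back stop (150). A gentle push confirms contact.

```bash
python3 -m pendant '[[[-8,-3,2],[0,0,0]],[[-18,-3,2],[0,0,0]],[[-26,-3,2],[0,0,0.004]],[[-31,-3,2],[0,0,0.004]],[[-33,-3,2],[0,0,0.004]],[[-33,-3,2],[0,0,0.004]]]'|grep force; python3 g.py -44 103 29;for i in 1; do
python3 -m pendant '[[[-1,0,0],[0,0,0]],[[-2,0,0],[0,0,0]],[[-2,0,0],[0,0,0]]]'|grep wrist; python3 g.py -44 103 29; python3 -m pendant '[[[-1,0,0],[0,0,0]],[[-1,0,0],[0,0,0]]]'|grep wrist; python3 g.py -44 103 29; python3 -m pendant '[[[-1,0,0],[0,0,0]],[[-1,0,0],[0,0,0]]]'|grep wrist; python3 g.py -44 103 29; done
```

```text
wrist_force: [0.3, -0.2, 0.1]
gripper_force: 0.0
shift [-2.8 -0.8  1.8] turn [-0.0009  0.0022 -0.0003] local now [-46.8 103.8] tip 30.8 F [ 0.3 -0.2  0.1]
wrist_force: [1.3, -0.1, 0.7]
shift [-1.1 -0.9  1.8] turn [-0.0011  0.0021  0.0005] local now [-45.1 103.9] tip 30.8 F [ 1.3 -0.1  0.7]
wrist_force: [-2.7, 1.9, 1.2]
shift [-0.6 -0.8  1.7] turn [-0.0016  0.0008  0.0001] local now [-44.6 103.8] tip 30.7 F [-2.7  1.9  1.2]
wrist_force: [-4.5, 2.2, 2.9]
shift [-0.3 -0.5  1.6] turn [-0.0023 -0.0007 -0.0002] local now [-44.3 103.5] tip 30.6 F [-4.5  2.2  2.9]
```

It makes contact at the same place and is firm, so the bushing is seated on both faces. On to the pad.

```bash
python3 -m pendant '[[[5,0,0],[0,0,0]],[[20,0,0],[0,0,0]],[[38,0,-30],[0,0,0]],[[38,0,-70],[0,0,0]],[[38,-30,-85],[0,0,0]],[[30,-75,-85],[0,0,0]],[[10,-120,-85],[0,0,0]],[[-20,-160,-85],[0,0,0]],[[-42,-200,-85],[0,0,0]],[[-42,-216,-85],[0,0,0]]]'|grep force; python3 -m pendant '[[[0,0,0],[0,0,0]],[[0,0,0],[0,0,0]]]'|grep force; python3 g.py -1 -112 60
```

```text
wrist_force: [-0.2, 1.1, -0.5]
gripper_force: 0.0
wrist_force: [-0.2, 0.7, -0.6]
gripper_force: 0.0
shift [-0.1  0.2 56. ] turn [-0.001   0.0025 -0.0005] local now [  -1.3 -112.2] tip 116.0 F [-0.2  0.7 -0.6]
```

```bash
python3 -m pendant '[[[0,-1,25],[0,0,0]],[[0,-1,45],[0,0,0]],[[0,-1,54],[0,0,0]],[[0,-1,59],[0,0,0]],[[0,-1,59],[0,0,0]],[[0,-1,59],[0,0,0]]]'|grep force; python3 g.py -1 -112 52
python3 -m pendant '[[[0,0,1],[0,0,0]],[[0,0,2],[0,0,0]],[[0,0,2],[0,0,0]],[[0,0,2],[0,0,0]]]'|grep wrist; python3 g.py -1 -112 52
python3 -m pendant '[[[0,0,1],[0,0,0]],[[0,0,2],[0,0,0]],[[0,0,2],[0,0,0]],[[0,0,2],[0,0,0]]]'|grep wrist; python3 g.py -1 -112 52
```

```text
wrist_force: [0.9, 0.1, -0.2]
gripper_force: 0.0
shift [0.5 0.6 5.8] turn [-0.0008  0.0037  0.0012] local now [  -0.5 -112.6] tip 57.8 F [ 0.9  0.1 -0.2]
wrist_force: [-0.1, -0.2, -0.5]
shift [0.  1.1 3.2] turn [-0.0009  0.0025  0.0002] local now [  -1.  -113.1] tip 55.2 F [-0.1 -0.2 -0.5]
wrist_force: [-0.7, 0.0, 0.3]
shift [-0.1  1.1  1. ] turn [-0.0011  0.0019  0.0003] local now [  -1.1 -113.1] tip 53.0 F [-0.7  0.   0.3]
```

```bash
for i in 1; do python3 -m pendant '[[[0,0,1],[0,0,0]],[[0,0,2],[0,0,0]],[[0,0,2],[0,0,0]],[[0,0,2],[0,0,0]]]'|grep wrist; python3 g.py -1 -112 52
python3 -m pendant '[[[0,0,1],[0,0,0]],[[0,0,2],[0,0,0]],[[0,0,2],[0,0,0]],[[0,0,2],[0,0,0]]]'|grep wrist; python3 g.py -1 -112 52; done
```

```text
wrist_force: [-1.3, 1.2, 6.3]
shift [0.1 1.  0.1] turn [-0.0012  0.0027  0.0008] local now [  -0.9 -113. ] tip 52.1 F [-1.3  1.2  6.3]
wrist_force: [-2.3, 0.8, 9.7]
shift [ 0.1  1.  -1.6] turn [-0.0013  0.0027  0.0009] local now [  -0.9 -113. ] tip 50.4 F [-2.3  0.8  9.7]
```

```bash
python3 -m pendant '[[[0,0,1],[0,0,0]],[[0,0,2],[0,0,0]],[[0,0,2],[0,0,0]],[[0,0,2],[0,0,0]]]'|grep wrist; python3 g.py -1 -112 52
python3 -m pendant '[[[0,1,0.5],[0,0,0]],[[0,3,0.5],[0,0,0]],[[0,6,0.5],[0,0,0]],[[0,10,0.5],[0,0,0]],[[0,14,0.5],[0,0,0]],[[0,18,0.5],[0,0,0]],[[0,20,0.5],[0,0,0]]]'|grep wrist; python3 g.py -1 -112 48
```

```text
wrist_force: [-3.3, 0.4, 9.7]
shift [ 0.1  1.  -3.5] turn [-0.0013  0.0028  0.001 ] local now [  -0.9 -113. ] tip 48.5 F [-3.3  0.4  9.7]
wrist_force: [-2.6, -0.6, 10.9]
shift [  0.3 -18.9   0.1] turn [-0.0017  0.003   0.0013] local now [ -0.7 -93.1] tip 48.1 F [-2.6 -0.6 10.9]
```

```bash
python3 -m pendant '[[[0,3,0],[0,0,0]],[[0,7,0],[0,0,0]],[[0,12,0],[0,0,0]],[[0,17,0],[0,0,0]],[[0,22,0],[0,0,0]],[[0,27,0],[0,0,0]],[[0,32,0],[0,0,0]],[[0,36,0],[0,0,0]],[[0,39,0],[0,0,0]],[[0,40,0],[0,0,0]]]'|grep wrist; python3 g.py -1 -33 48
python3 -m pendant '[[[0,2,0],[0,0,0]],[[0,4,0],[0,0,0]],[[0,6,0],[0,0,0]],[[0,8,0],[0,0,0]],[[0,9,0],[0,0,0]],[[0,10,0],[0,0,0]]]'|grep wrist; python3 g.py -1 -33 48
```

```text
wrist_force: [-3.3, -2.0, 8.6]
shift [ 0.5 19.9  0.1] turn [-0.0014  0.0038  0.0015] local now [ -0.4 -52.9] tip 48.1 F [-3.3 -2.   8.6]
wrist_force: [-0.8, -1.5, 10.0]
shift [ 0.6 10.2  0.2] turn [-0.0015  0.004   0.0014] local now [ -0.4 -43.2] tip 48.2 F [-0.8 -1.5 10. ]
```

```bash
for i in 1; do python3 -m pendant '[[[0,1,0],[0,0,0]],[[0,3,0],[0,0,0]],[[0,4,0],[0,0,0]],[[0,5,0],[0,0,0]],[[0,5,0],[0,0,0]]]'|grep wrist; python3 -m pendant '[[[0,1,0],[0,0,0]],[[0,2,0],[0,0,0]],[[0,2,0],[0,0,0]]]'|grep wrist;  python3 -m pendant '[[[0,1,0],[0,0,0]],[[0,2,0],[0,0,0]],[[0,2,0],[0,0,0]]]'|grep wrist; done; python3 g.py -1 -33 48
```

```text
wrist_force: [-1.9, -1.8, 9.3]
wrist_force: [-0.5, -4.8, 9.8]
wrist_force: [-1.3, -5.5, 10.4]
shift [0.6 2.2 0.2] turn [-0.0029  0.0035  0.0015] local now [ -0.4 -35.1] tip 48.2 F [-1.3 -5.5 10.4]
```

```bash
for i in 1; do python3 -m pendant '[[[0,1,0],[0,0,0]],[[0,2,0],[0,0,0]],[[0,2,0],[0,0,0]]]'|grep wrist; python3 -m pendant '[[[0,1,0],[0,0,0]],[[0,2,0],[0,0,0]],[[0,2,0],[0,0,0]]]'|grep wrist;  python3 -m pendant '[[[0,1,0],[0,0,0]],[[0,2,0],[0,0,0]],[[0,2,0],[0,0,0]]]'|grep wrist; python3 g.py -1 -33 48; python3 -m pendant '[[[0,1,0],[0,0,0]],[[0,2,0],[0,0,0]],[[0,2,0],[0,0,0]]]'|grep wrist;  done; python3 g.py -1 -33 48
```

```text
wrist_force: [-1.3, -5.8, 9.5]
wrist_force: [-0.5, -5.7, 9.7]
wrist_force: [0.3, -5.9, 9.6]
shift [ 0.6 -3.8  0.2] turn [-0.0029  0.0034  0.0014] local now [ -0.4 -29.2] tip 48.2 F [ 0.3 -5.9  9.6]
wrist_force: [-0.5, -6.0, 9.3]
shift [ 0.6 -5.8  0.2] turn [-0.003   0.0033  0.0015] local now [ -0.4 -27.2] tip 48.2 F [-0.5 -6.   9.3]
```

```bash
for i in 1; do python3 -m pendant '[[[0,1,0],[0,0,0]],[[0,2,0],[0,0,0]],[[0,2,0],[0,0,0]]]'|grep wrist; python3 -m pendant '[[[0,1,0],[0,0,0]],[[0,1,0],[0,0,0]]]'|grep wrist;  python3 -m pendant '[[[0,1,0],[0,0,0]],[[0,1,0],[0,0,0]]]'|grep wrist; done; python3 g.py -1 -33 48
```

```text
wrist_force: [0.9, -11.4, 9.4]
wrist_force: [0.9, -15.5, 10.0]
wrist_force: [2.1, -18.3, 9.4]
shift [ 0.6 -7.2  0.3] turn [-0.0069  0.0018  0.0012] local now [ -0.4 -25.8] tip 48.2 F [  2.1 -18.3   9.4]
```

The head is firmly against the stop (18 N). I ease off slightly and lift straight up.

```bash
python3 -m pendant '[[[0,-1,0],[0,0,0]],[[0,-2,0],[0,0,0]],[[0,-2,0],[0,0,0]],[[0,-2,-1],[0,0,0]],[[0,-2,-2],[0,0,0]],[[0,-2,-3],[0,0,0]],[[0,-2,-4],[0,0,0]],[[0,-2,-6],[0,0,0]],[[0,-2,-9],[0,0,0]],[[0,-2,-14],[0,0,0]]]'|grep wrist; python3 -m pendant '[[[0,-2,-20],[0,0,0]],[[0,-2,-60],[0,0,0]],[[0,-30,-90],[0,0,0]],[[20,-75,-100],[0,0,0]],[[40,-120,-100],[0,0,0]],[[50,-165,-100],[0,0,0]],[[50,-210,-100],[0,0,0]],[[50,-255,-100],[0,0,0]],[[50,-300,-100],[0,0,0]],[[50,-300,-100],[0,0,0]]]'|grep wrist
python3 - <<'E'
from h import *
a=[]
for n in("side","top"):
    c=cap(n); save(c,n+"5.png"); c=c["frame"]; c=c[220:350,230:350] if n=="side" else c[215:330,320:440]
    a.append(cv2.resize(c,(400,400*c.shape[0]//120),interpolation=cv2.INTER_CUBIC))
h=min(x.shape[0] for x in a); cv2.imwrite("pics/p5.png",np.hstack([x[:h] for x in a])[:,:,::-1]); print(r.sense()["time_s"])
E
```

```text
wrist_force: [-0.3, -3.4, -2.0]
wrist_force: [-0.9, 1.1, -0.1]
25.0
```

View pics/p5.png

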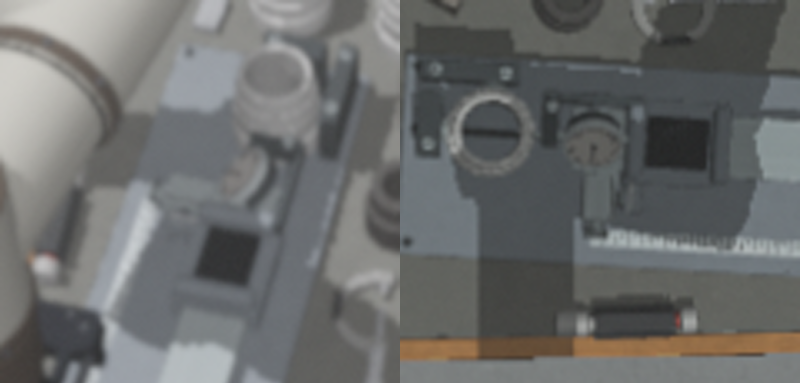

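The head's ear is against the stop (right panel 615,195). The dial needle has swung, the bushing is still home at (491,131), and the arm touches nothing. Handing in.

```bash
python3 -c "
from station import r
print(r.finish_job())"
```

```text
the job is handed in; nothing more can be done
None
```

I handed the job in at about 25 s: the bushing is home on the anvil and back stop, the head is braked against the setting stop with the dial needle moved, and the arm is clear. `finish_job()` returned no verdict.

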